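Put the bead tin away and hold out the copper dish with its ball

ROBOT

A 7-joint arm with a two-finger parallel gripper is mounted at the origin on the work surface. World frame = base frame: x ahead of the robot, y to its left, z up, the work surface at z = 0. Lengths are in m, angles in rad, forces in N, time in s.
With the tool pointing down it reaches from about 0.35 to 0.9 m from the base axis. Payload 8.1 kg.
Tool frame: the origin (TCP) lies between the finger pads; the fingertips stand 17 mm ahead of it and the grasp point (between the pads) lies 2 mm behind it; z points along the fingers, y is the direction in which the jaws open and shut (so a half turn about z gives the same grasp; the last joint's range is limited). The gripper opens to 92 mm and grips with 3 to 60 N. Pads are 19 mm wide; open, the fingers measure 130 mm over their backs; the gripper's body (75 mm by 190 mm) begins 47 mm behind the grasp point.
Start: joints at [1.058, 0.434, 0.025, 1.573, -0.012, 1.134, -0.075], TCP at [0.249, -0.573, 0.244] pointing down, gripper open.
Joint ranges: [-2.62, 2.62], [-0.44, 2.09], [-1.27, 1.32], [0.08, 2.57], [-1.32, 4.46], [0.12, 2], [-2.74, 2.74]. Speed limits (rad/s): [2.22, 2.22, 3.01, 3.01, 3.14, 3.14, 3.14].

INTERFACE

Orientations are given as a rotation vector (axis times angle).
In Python, from cell import arm gives the robot as it stands. The module is installed in compiled form; this text tells all that it offers.
- The arm moves only by the shell command python3 -m crank 'ROWS' [FORCE]. ROWS is JSON, a list of rows, each a list of 5 numbers: the opening, from 0 (shut) to 1 (fully open), then the shift along the world's x, y, z normalised to -1 to 1, where 1 is 40 cm, then the turn about the world's z normalised to -1 to 1, where 1 is 60 degrees. In form: [[fingers, tx, ty, tz, twist], ...]. A call has exactly 8 rows; each row shifts and turns the commanded pose from where the row before left it; what a row does not reach is not made up. A row lasts 1/12 s, in which the tool goes at most 41.7 mm and 7.16 degrees, less where a joint would pass 70% of its speed; a pose out of reach is approached as far as the arm can. A call with a number of a shift or a turn outside -1 to 1 is refused whole. A call with a gripper value outside its range is refused whole. The fingers move at their own pace and stop on an object; FORCE is the grip in N (left out, the last holds). Time passes only in rows, so rows that do not move let the fingers close, or fill a call up. It gives the time, the measured TCP pose, the force and the opening at its end, in the units of the state.
- arm.observe(): the state, without advancing time (a new reading comes with each control period).
- arm.get_image(name): name is "scene" or "top" or "wrist"; returns the picture (480x640x3 uint8, red, green, blue); there is no depth.
- arm.get_calibration(name): a dict with "intrinsics" (3x3 intrinsics, pixels), "extrinsics" (4x4, takes a point from camera to world coordinates). Camera axes: x right, y down, z forward; pixel columns grow to the right and rows downward; lengths in m; the calibration is good to about 2 mm. A picture is of the moment at which its call begins: read the wrist's pose just before it. get_calibration takes no time and is no camera call; for the wrist camera it gives the pose at the moment of the call.
- arm.sign_off(): hands the job in, once; it reports no verdict.
The state is a dict: "clock": time; "joints": joint angles; "dq": joint speeds; "joint_efforts": joint torques, N m; "position": TCP position; "ee_rot": TCP orientation; "force": force on the tool from outside, world axes, zero at the start; "ft_torque": the same for the moment, N m; "width": opening from 0.0 (shut) to 1.0 (fully open).
Only numpy, scipy, OpenCV 4.12 (cv2) and the standard library are available. Lean on these libraries where they do the work, as an engineer would, in place of code of your own. Each camera call takes 0.05 s, during which the arm holds its last target.

TASK

First put the bead tin that stands by itself on the bench, out of which the ball was taken, back into the gap in the row on the low pine step, in line with the other tins, and let it go. Then pick up the copper dish by one of its two upright ears, lift it clear of the bench as it lies, and in the air give it a quarter turn and hold it out level over the middle of the grey counter pad, about 10 cm above it, with the free ear pointing squarely across the pad to the customer's side, away from the robot; the loose ball must stay in the middle of the dish all the while, and everything else is left alone. Finish while holding the dish there: do not put it down or let it go.

Things in the scene. Friction and masses are not known exactly. Their poses are not given: they have to be found in the camera images.
- tin_center (a point): the bead tin to put away: plain round aluminium tin with a screw lid, diameter 46 mm, 56 mm tall, standing upright by itself on the bench near the robot; this point is its centre, 28 mm above its underside
- shelf: low pine display step (fixed): board 110 mm deep (its x) by 300 mm long (its y), its top 50 mm above the bench; origin under its middle at bench height, x axis points to its back (away from the robot), y axis along the row. The tins of the row stand along the line x = 0 at y = -93, +31 and +93 mm; the gap is at y = -31 mm
- gap (a point): the middle of the gap in the row, on the step's top (50 mm above the bench), where the middle of the tin's underside belongs; 62 mm from the centre of each neighbour, so 16 mm of air remains on each side of the tin; axes as the step's
- row_tin_1: tin standing on the step, same as the loose one (46 mm across, 56 mm tall); origin at the centre of its underside; leave alone
- row_tin_2: another such tin in the row; origin at the centre of its underside; leave alone
- row_tin_3: another such tin in the row; origin at the centre of its underside; leave alone
- dish: round raised copper dish, loose, about 0.2 kg, standing on its flat foot (60 mm across); origin at the centre of its underside, z up, rim radius 66 mm, rim 22 mm above the bench. Its hollow is spherical (radius 140 mm), 5 mm above the underside at the middle. Two upright flat ears stand on the rim along its own +y and -y axis, 68 mm from the middle; at the start they lie across the bench (y axis roughly along world y)
- dish_center (a point): the lowest point of the hollow, in the middle of the dish, 5 mm above its underside; axes as the dish's
- ear_left (a point): the ear on the dish's +y side, at the start the left one: upright flat plate 34 mm wide (along the dish's x) and 5 mm thick (along the dish's y), rounded on top, reaching from the rim up to about 60 mm above the underside; this point is in its middle plane, 47 mm above the underside, where to grip it from above; to be gripped across its thickness with one finger inside the dish, reaching no lower than 25 mm above the dish's underside
- ear_right (a point): the like ear on the dish's -y side, at the start the right one (same sizes, mirrored)
- ball_center (a point): the centre of the loose white polished ball, diameter 24 mm, 22 g, lying in the middle of the dish; it rolls very easily
- pad: counter pad (fixed): flat black rectangle with a grey felt face, 160 mm (its x) by 180 mm (its y), 8 mm thick, lying flat on the bench; origin under its middle; its x axis points away from the robot to the customer's side of the bench
- pad_center (a point): middle of the pad's top face, 8 mm above the bench; axes as the pad's
- pliers: pliers with green grips lying on the bench, about 135 mm long, 16 mm high; origin at the pivot; leave alone
- snips: snips with blue grips lying on the bench, about 155 mm long, 16 mm high; origin at the pivot; leave alone
- hammer: hammer lying on the bench beyond the dish; leave alone
- punch_can: ribbed tin can full of steel punches, 74 mm across, 160 mm high with the punches; leave alone
- doming_block: brass cube of 60 mm with round hollows, beyond the pad; leave alone
Mind the look-alikes: they are no part of the job. Leave any turquoise look-alike of the part that bears tin_center alone. Of the things that look like the pad, the larger one is meant.

How it is judged:
On the way, in this order (a step that is already met when the one before it is completed fails the run):
1. the loose tin stands in the gap of the row on the step, in line, let go (x of tin_center in the frame of gap between -0.008 and 0.008 m and y of tin_center in the frame of gap between -0.008 and 0.008 m and z of tin_center in the frame of gap between 0.022 and 0.034 m and angle between tin_center's own z axis and vertical below 0.08 rad and contact force between the fingers and tin below 0.1 N), for 0.2 s.
2. the dish is lifted at least 25 mm clear of the bench as it lies, its ears still across, the ball in its middle (height (world z) of dish above 0.025 m and contact force between the fingers and dish above 0.5 N and angle between the y axis of dish and the x axis of pad, either way round above 0.8 rad and horizontal distance between ball_center and dish_center below 0.025 m), for 0.1 s.
At the end, for the whole second after the job is handed in: Held by its robot-side ear, the dish is still, within 30 mm of the pad's middle, 60-140 mm above it, ears along the pad's x within 0.15 rad, tilt under 0.12 rad, ball within 15 mm of the dish's middle; the tin stands free and upright within 8 mm of the gap's middle both ways (all of step 1 and horizontal distance between dish_center and pad_center below 0.03 m and z of dish in the frame of pad_center between 0.06 and 0.14 m and angle between the y axis of dish and the x axis of pad, either way round below 0.15 rad and angle between dish's own z axis and vertical below 0.12 rad and x of the grasp point in the frame of pad below -0.03 m and contact force between the fingers and dish above 0.5 N and linear speed of dish below 0.03 m/s and horizontal distance between ball_center and dish_center below 0.015 m); the arm keeps its last pose, push and grip.
It fails at once if the ball rolls more than 25 mm from the middle of the dish (horizontal distance between ball_center and dish_center above 0.025 m).
It fails at once if the dish is tipped by more than 0.25 rad (angle between dish's own z axis and vertical above 0.25 rad).
It fails at once if a tin of the row is moved more than 10 mm or knocked over (distance of any of row_tin_1, row_tin_2, row_tin_3 from where it was at the start of the episode above 0.01 m or angle between any of row_tin_1, row_tin_2, row_tin_3's own z axis and vertical above 0.3 rad).
It fails at once if a tool on the bench is moved more than 25 mm (distance of any of pliers, snips, hammer, punch_can, doming_block from where it was at the start of the episode above 0.025 m).
It also fails if it takes over 58 s, if anything falls off the work surface, if the arm or the gripper's body presses on something with over 40 N, if the wrist force passes 120 N, or if a joint passes its speed limit or range.

## Working session

There is one attempt and no reset: what is moved stays moved. The work goes in short steps, Python scripts to look and compute and a shell command to move; the robot and the scene stay as the last step left them, time stands still between calls to the robot, and variables do not carry over. Pictures are saved under pics/ and viewed, and the job is handed in when it is done.

```bash
mkdir -p pics; ls; python3 - <<'E'
from cell import arm
import cv2
s=arm.observe(); print(s)
for n in ["scene","top","wrist"]:
    im=arm.get_image(n); cv2.imwrite(f"pics/{n}0.png",im[:,:,::-1]); c=arm.get_calibration(n); print(n,c)
E
```

```text
pics
{'clock': 0.0, 'joints': array([ 1.05841055,  0.43521704,  0.02499152,  1.57410629, -0.01163629,
        1.13396546, -0.07510269]), 'dq': array([-0.00013653, -0.00272337,  0.00200544,  0.00158934, -0.00071121,
        0.00095854,  0.00062758]), 'joint_efforts': array([-3.44534385e-05, -6.67844796e+01,  9.84750912e-01, -3.14457464e+01,
       -6.04730565e-02,  4.31915629e-02,  1.73208823e-04]), 'position': array([ 0.24876769, -0.57283538,  0.24294528]), 'ee_rot': array([-3.07445344e+00, -6.38731283e-01,  6.72386817e-04]), 'force': array([-0.30884246,  1.21905928,  0.11422585]), 'ft_torque': array([ 0.02136984, -0.0250986 , -0.07088155]), 'width': 0.9977594902750747}
scene {'intrinsics': array([[604.74545242,   0.        , 321.77815136],
       [  0.        , 604.74545242, 236.36981301],
       [  0.        ,   0.        ,   1.        ]]), 'extrinsics': array([[-0.13812935,  0.82543951, -0.54732978,  1.31938533],
       [ 0.99040142,  0.11231277, -0.08056588,  0.07084544],
       [-0.00503014, -0.55320471, -0.83303016,  1.21704905],
       [ 0.        ,  0.        ,  0.        ,  
[... 376 characters left out ...]
    [ 4.66320470e-04, -1.34977894e-01, -9.90848500e-01,
         1.27535095e+00],
       [ 0.00000000e+00,  0.00000000e+00,  0.00000000e+00,
         1.00000000e+00]])}
wrist {'intrinsics': array([[393.43907127,   0.        , 317.41242203],
       [  0.        , 393.43907127, 229.30617397],
       [  0.        ,   0.        ,   1.        ]]), 'extrinsics': array([[ 3.98281619e-01, -8.78666193e-01, -2.63282118e-01,
         3.19977376e-01],
       [-9.17263112e-01, -3.81637789e-01, -1.13934110e-01,
        -5.40292852e-01],
       [-3.68354440e-04,  2.86876836e-01, -9.57967403e-01,
         3.82105660e-01],
       [ 0.00000000e+00,  0.00000000e+00,  0.00000000e+00,
         1.00000000e+00]])}
```

View pics/top0.png

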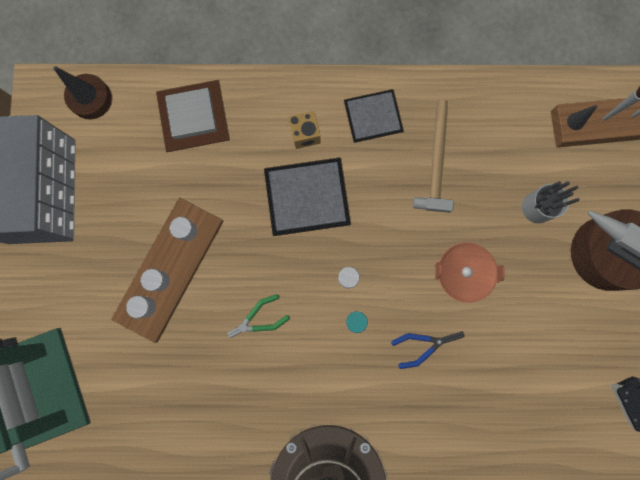

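View pics/scene0.png

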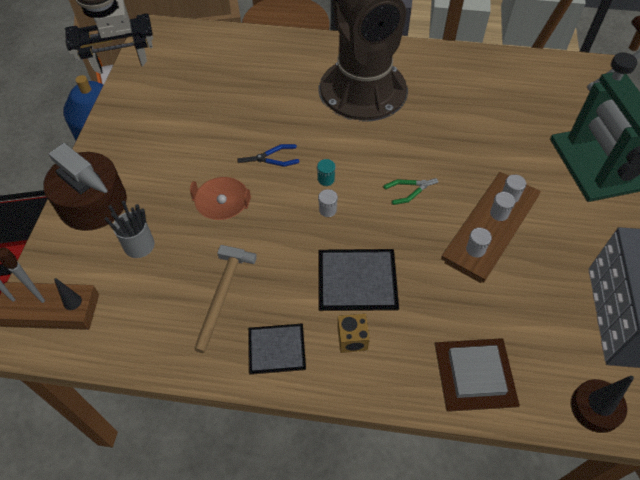

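Top view:
- **Plain tin:** candidates are the aluminium tin at (348,277), the turquoise look-alike at (357,322) and the row tins at (181,228), (151,280) and (137,307). I choose (348,277).
- **Pad:** candidates are the large one at (307,196), the small one at (373,115) and a framed square at (193,115). I choose (307,196).
- **Dish:** at (468,272).

Next I measure these and check the choice in a close crop.

```bash
cat > h.py <<'E'
import numpy as np, cv2
from cell import arm
def ray(c,u,v):
    K=np.array(c["intrinsics"]);T=np.array(c["extrinsics"])
    d=T[:3,:3]@np.linalg.inv(K)@np.array([u,v,1.]); return T[:3,3],d
def onz(c,u,v,z):
    o,d=ray(c,u,v); return o+d*(z-o[2])/d[2]
def proj(c,p):
    K=np.array(c["intrinsics"]);T=np.array(c["extrinsics"])
    q=K@(T[:3,:3].T@(np.asarray(p)-T[:3,3])); return q[:2]/q[2]
def comps(mask,amin=30):
    mask=mask.astype(np.uint8)
    n,l,s,ce=cv2.connectedComponentsWithStats(mask)
    return [(tuple(np.round(ce[i],1)),s[i].tolist()) for i in range(1,n) if s[i][4]>=amin]
E
python3 - <<'E'
from h import *
im=cv2.imread("pics/top0.png"); hsv=cv2.cvtColor(im,cv2.COLOR_BGR2HSV)
c=arm.get_calibration("top")
lid=(hsv[:,:,1]<40)&(hsv[:,:,2]>120)
for x in comps(cv2.morphologyEx(lid.astype(np.uint8),cv2.MORPH_OPEN,np.ones((5,5))),150): print('grey',x)
cop=(hsv[:,:,0]<9)&(hsv[:,:,1]>110)&(hsv[:,:,2]>100)
for x in comps(cop,100): print('copper',x)
dark=((hsv[:,:,2]<60)).astype(np.uint8)
reg=np.zeros_like(dark); reg[140:250,250:365]=1
cn,_=cv2.findContours(dark*reg,cv2.RETR_EXTERNAL,cv2.CHAIN_APPROX_NONE)
k=max(cn,key=cv2.contourArea); r=cv2.minAreaRect(k); b=cv2.boxPoints(r); print(r)
P=np.array([onz(c,*p,0.008) for p in b]); print('pad',P.mean(0),P, np.linalg.norm(np.diff(P,axis=0),axis=1))
for h,f in [(im[240:360,300:540],4-1)]:
    cv2.imwrite("pics/crop1.png",cv2.resize(h,None,fx=3,fy=3,interpolation=cv2.INTER_CUBIC))
cv2.imwrite("pics/crop2.png",cv2.resize(im[190:350,100:300],None,fx=3.5,fy=3.5,interpolation=cv2.INTER_CUBIC))
E
```

```text
grey ((np.float64(189.6), np.float64(111.8)), [166, 89, 48, 47, 1753])
grey ((np.float64(433.9), np.float64(202.9)), [413, 198, 40, 12, 365])
grey ((np.float64(621.1), np.float64(230.5)), [593, 213, 47, 38, 714])
grey ((np.float64(179.8), np.float64(227.1)), [170, 217, 21, 21, 356])
grey ((np.float64(348.2), np.float64(277.1)), [338, 267, 21, 21, 362])
grey ((np.float64(151.0), np.float64(279.4)), [141, 269, 21, 22, 368])
grey ((np.float64(136.7), np.float64(306.5)), [127, 296, 21, 22, 372])
copper ((np.float64(466.4), np.float64(257.0)), [448, 244, 41, 25, 236])
copper ((np.float64(453.9), np.float64(284.3)), [444, 273, 22, 21, 104])
copper ((np.float64(476.8), np.float64(289.9)), [469, 281, 17, 20, 112])
((306.6299743652344, 196.41000366210938), (67.74083709716797, 77.78174591064453), 81.8698959350586)
pad [0.62951073 0.05152177 0.008     ] [[ 0.69412119  0.15156221  0.008     ]
 [ 0.72056645 -0.02527221  0.008     ]
 [ 0.56447535 -0.04712196  0.008     ]
 [ 0.53887995  0.12691904  0.008     ]] [0.1788009  0.15761295 0.17591302]
```

View pics/crop1.png

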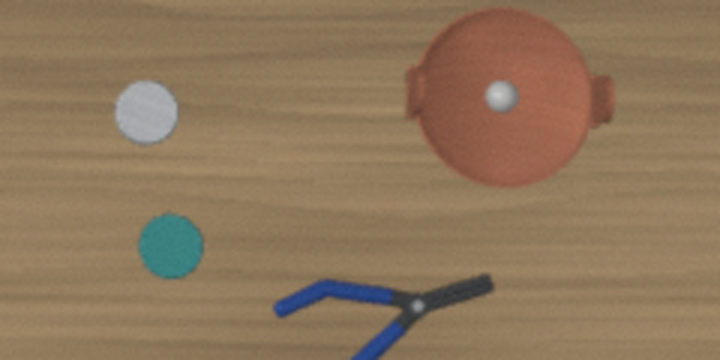

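View pics/crop2.png

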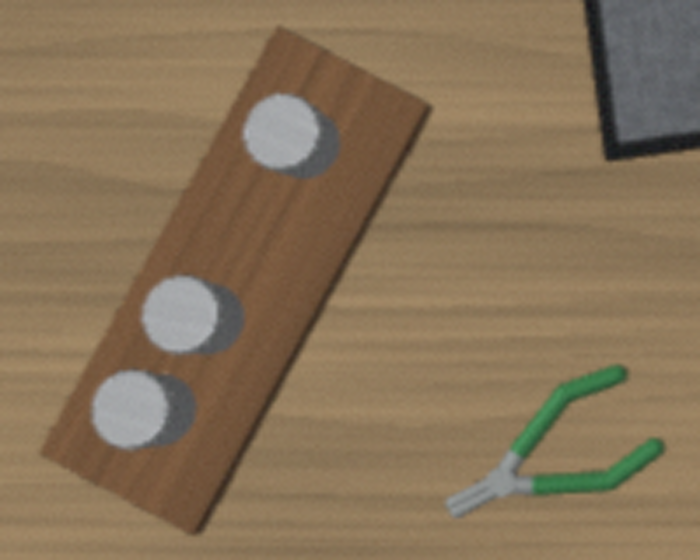

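The crop confirms the plain aluminium tin at about (348,277), with the turquoise one below it. The dish's ears lie across the bench at about (438,270) and (500,273). The gap in the row lies between the lids at (180,227) and (151,279). I'll cross-check with the scene camera.

```bash
python3 - <<'E'
from h import *
im=cv2.imread("pics/top0.png"); hsv=cv2.cvtColor(im,cv2.COLOR_BGR2HSV)
ct=arm.get_calibration("top");cs=arm.get_calibration("scene")
for n,p,z in [("tin",(348.2,277.1),.056),("r-93",(180.3,227.4),.106),("r31",(151,279.4),.106),("r93",(136.7,306.5),.106),("ball",(466.5,272),.017),("earL",(438.3,270.5),.055),("earR",(500.5,273),.055)]:
    P=onz(ct,*p,z); print(n,P.round(4),"scene px",proj(cs,P).round(1))
# copper mask looser
m=((hsv[:,:,0]<10)|(hsv[:,:,0]>172))&(hsv[:,:,1]>95); m[:, :420]=0; m[:,520:]=0
m[:235]=0; m[310:]=0
k=max(cv2.findContours(m.astype(np.uint8),cv2.RETR_EXTERNAL,cv2.CHAIN_APPROX_NONE)[0],key=cv2.contourArea); print(cv2.boundingRect(k),cv2.contourArea(k),cv2.minEnclosingCircle(k))
sc=cv2.imread("pics/scene0.png"); hs=cv2.cvtColor(sc,cv2.COLOR_BGR2HSV)
cv2.imwrite("pics/crop3.png",cv2.resize(sc[140:260,170:370],None,fx=4,fy=4,interpolation=cv2.INTER_CUBIC))
cv2.imwrite("pics/crop4.png",cv2.resize(sc[160:290,430:560],None,fx=4,fy=4,interpolation=cv2.INTER_CUBIC))
cv2.imwrite("pics/crop5.png",cv2.resize(im[235:310,425:515],None,fx=8,fy=8,interpolation=cv2.INTER_CUBIC))
E
```

```text
tin [ 0.4427 -0.0418  0.056 ] scene px [328.2 197.3]
r-93 [0.5427 0.3101 0.106 ] scene px [480.7 236.5]
r31 [0.4341 0.3663 0.106 ] scene px [505.2 200.2]
r93 [0.3786 0.3931 0.106 ] scene px [516.2 182.6]
ball [ 0.4569 -0.306   0.017 ] scene px [221.9 200. ]
earL [ 0.4575 -0.2363  0.055 ] scene px [247.7 193.8]
earR [ 0.4524 -0.3704  0.055 ] scene px [194.4 186.3]
(436, 243, 68, 59) 2773.5 ((469.30596923828125, 270.5), 34.140071868896484)
```

View pics/crop3.png

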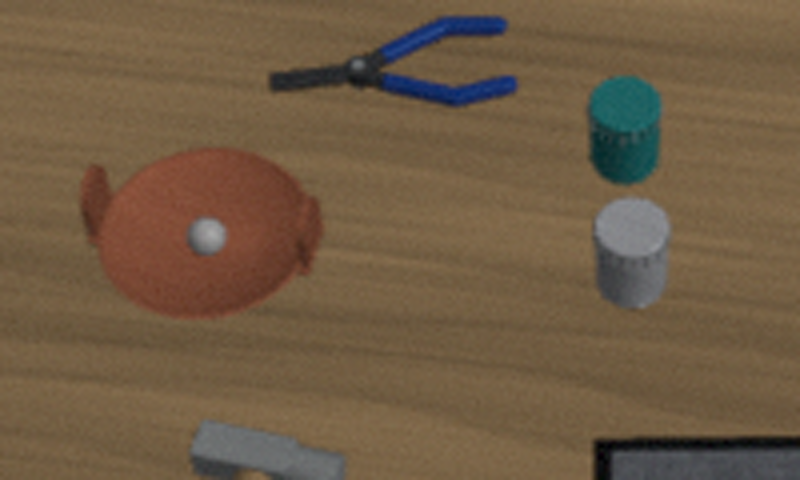

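View pics/crop4.png

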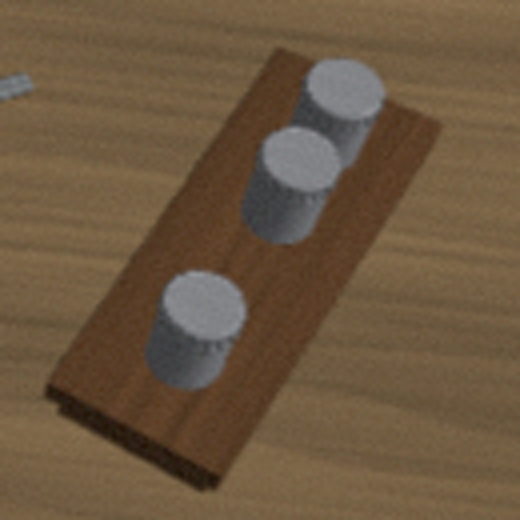

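View pics/crop5.png

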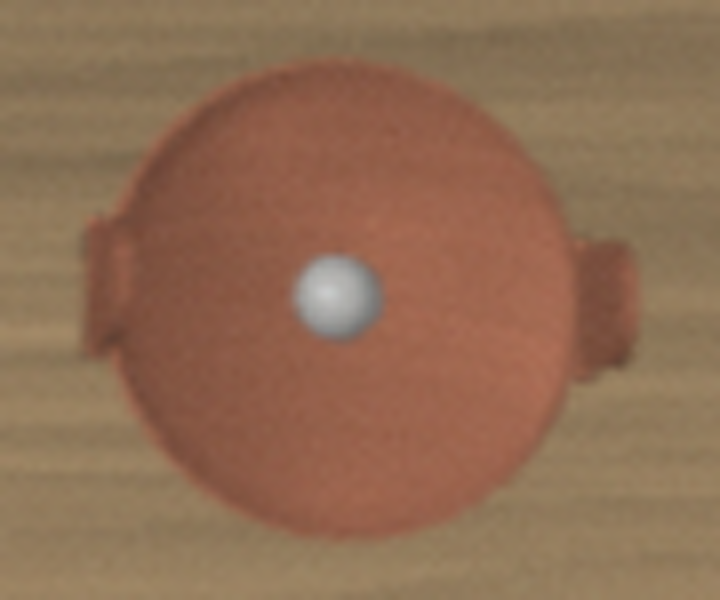

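Both views agree: the scene lids lie at (328,196.5), (481,236) and (505.5,200), each within 1 px of its projection. 

- **Gap:** about (0.4887, 0.3379), with the row's x axis at 63.2°.
- **Tin:** (0.4427, -0.0418).

I'll start with the jaws turned to open along the step's x axis.

```bash
python3 -m crank '[[1,0.03,0.083,-0.0145,0.117],[1,0.03,0.083,-0.0145,0.117],[1,0.03,0.083,-0.0145,0.117],[1,0.03,0.083,-0.0145,0.117],[1,0.03,0.083,-0.0145,0.117],[1,0.03,0.083,-0.0145,0.117],[1,0.03,0.083,-0.0145,0.117],[1,0.03,0.083,-0.0145,0.117]]' 25
python3 -m crank '[[1,0.03,0.083,-0.0145,0.117],[1,0.03,0.083,-0.0145,0.117],[1,0.03,0.083,-0.0145,0.117],[1,0.03,0.083,-0.0145,0.117],[1,0.03,0.083,-0.0145,0.117],[1,0.03,0.083,-0.0145,0.117],[1,0.03,0.07,-0.0145,0.117],[1,0.02,0.03,-0.01,0.117]]'
cat >> h.py <<'E'
from scipy.spatial.transform import Rotation as R
def st():
    s=arm.observe(); m=R.from_rotvec(s["ee_rot"]).as_matrix()
    print("t",round(float(s["clock"]),2),"pos",s["position"].round(4),"psi",np.degrees(np.arctan2(m[1,1],m[0,1])).round(2),"tilt",np.degrees(np.arccos(-m[2,2])).round(2),"w",round(s["width"],3),"F",s["force"].round(2),"q",s["joints"].round(2))
    return s,m
E
python3 - <<'E'
from h import *
st(); c=arm.get_calibration("wrist"); im=arm.get_image("wrist"); cv2.imwrite("pics/w1.png",im[:,:,::-1]); print(proj(c,[.4427,-.0418,.056]))
E
```

```text
clock: 0.82
position: [0.3451, -0.306, 0.1971]
ee_rot: [2.407, 2.019, -0.0]
force: [1.0, 0.6, -0.4]
width: 0.998
clock: 1.48
position: [0.4378, -0.0642, 0.1527]
ee_rot: [1.167, 2.916, 0.003]
force: [0.3, -0.1, 0.8]
width: 0.997
t 1.48 pos [ 0.4378 -0.0642  0.1527] psi 46.38 tilt 0.1 w 0.997 F [ 0.27 -0.12  0.83] q [ 0.52  0.32 -0.61  2.08  0.24  0.82  0.58]
[346.76641011 223.66123817]
```

View pics/w1.png

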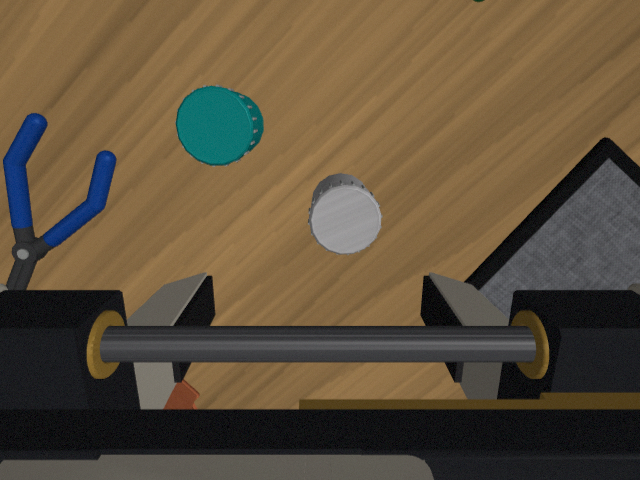

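The wrist view shows the grey tin's lid at about (345,218), the turquoise one at (218,125) and the fingers clear. I'll centre over the tin and re-measure.

```bash
python3 -m crank '[[1,0.004,0.02,-0.012,0.09],[1,0.004,0.02,-0.012,0.09],[1,0.004,0.016,-0.012,0.09],[1,0,0,0,0.01],[1,0,0,0,0],[1,0,0,0,0],[1,0,0,0,0],[1,0,0,0,0]]'
python3 - <<'E'
from h import *
st(); c=arm.get_calibration("wrist"); im=arm.get_image("wrist")[:,:,::-1].copy(); cv2.imwrite("pics/w2.png",im); print(proj(c,[.4427,-.0418,.056]))
hsv=cv2.cvtColor(im,cv2.COLOR_BGR2HSV); m=((hsv[:,:,1]<40)&(hsv[:,:,2]>140)).astype(np.uint8); m[290:]=0
for x in comps(cv2.morphologyEx(m,cv2.MORPH_OPEN,np.ones((7,7))),800):
    print(x, onz(c,*x[0],.056).round(4))
E
```

```text
clock: 2.2
position: [0.4418, -0.0466, 0.1386]
ee_rot: [0.748, 3.051, -0.0]
force: [0.1, -1.2, -0.1]
width: 0.998
t 2.2 pos [ 0.4418 -0.0466  0.1386] psi 62.45 tilt 0.03 w 0.998 F [ 0.11 -1.19 -0.05] q [ 0.52  0.36 -0.66  2.08  0.31  0.8   0.76]
[322.81496292 246.29829796]
((np.float64(323.2), np.float64(241.6)), [287, 209, 73, 67, 3886]) [ 0.4402 -0.0402  0.056 ]
```

View pics/w2.png

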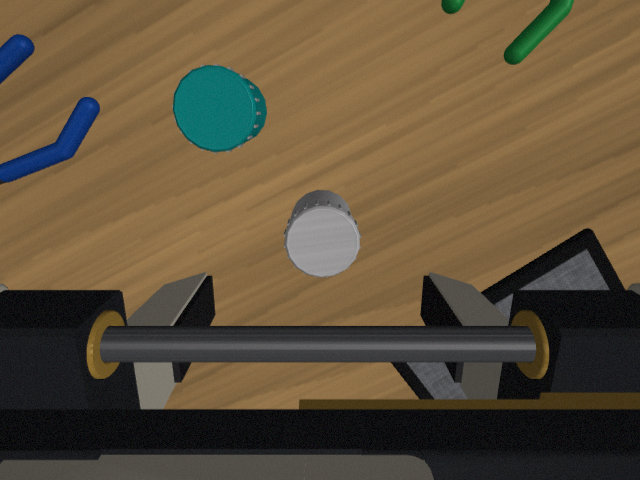

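The lid centre from the wrist (0.4402,-0.0402) agrees with the top view within 3 mm. I'll take (0.4415,-0.041) and descend to grip.

```bash
python3 -m crank '[[1,0,0.0135,-0.04,0.012],[1,0,0,-0.05,0],[1,0,0,-0.05,0],[1,0,0,-0.05,0],[1,0,0,-0.04,0],[1,0,0,-0.0255,0],[1,0,0,-0.012,0],[1,0,0,0,0]]'
python3 -m crank '[[0,0,0,0,0],[0,0,0,0,0],[0,0,0,0,0],[0,0,0,0,0],[0,0,0,0,0],[0,0,0,0,0],[0,0,0,0,0],[0,0,0,0,0]]' 25
python3 - <<'E'
from h import *
st(); im=arm.get_image("wrist")[:,:,::-1].copy(); cv2.imwrite("pics/w3.png",im)
E
```

```text
clock: 2.92
position: [0.4415, -0.0407, 0.0308]
ee_rot: [-0.725, -3.056, 0.0]
force: [-0.1, 0.2, 0.2]
width: 0.998
clock: 3.58
position: [0.4418, -0.0408, 0.0314]
ee_rot: [0.725, 3.057, -0.0]
force: [-1.1, -0.9, 1.7]
width: 0.498
t 3.58 pos [ 0.4418 -0.0408  0.0314] psi 63.31 tilt 0.01 w 0.498 F [-1.06 -0.85  1.73] q [ 0.38  0.53 -0.53  2.18  0.51  0.55  0.57]
```

View pics/w3.png

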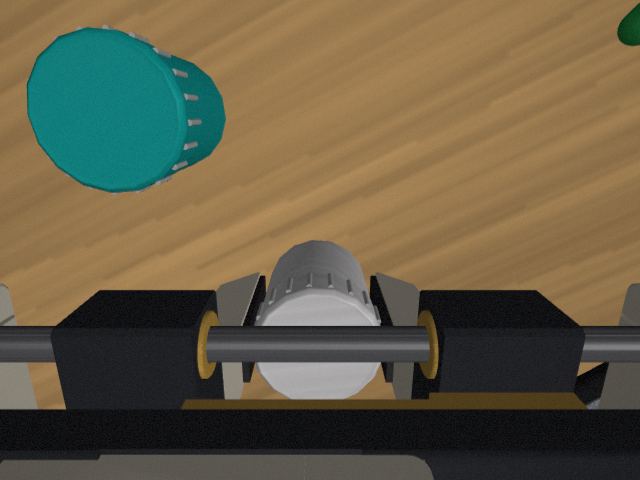

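The jaws hold the tin: opening 0.498, which is 45.8 mm, and the tin sits between the fingers at (318,345). Lifting and carrying.

```bash
python3 -m crank '[[0,0,0,0.03,0],[0,0,0,0.07,0],[0,0,0,0.09,0],[0,0,0.02,0.08,0],[0,0.005,0.05,0.05,0],[0,0.008,0.07,0.0275,0],[0,0.01,0.08,0,0],[0,0.01,0.08,0,0]]' 25
python3 -m crank '[[0,0.01,0.085,0,0],[0,0.012,0.085,0,0],[0,0.013,0.085,0,0],[0,0.013,0.085,0,0],[0,0.013,0.085,0,0],[0,0.012,0.085,0,0],[0,0.008,0.07,0,0],[0,0.004,0.04,0,0]]'
python3 - <<'E'
from h import *
st()
E
```

```text
clock: 4.3
position: [0.4555, 0.0801, 0.1713]
ee_rot: [0.727, 3.054, 0.0]
force: [1.7, 0.2, -0.1]
width: 0.5
clock: 4.97
position: [0.4882, 0.3313, 0.1702]
ee_rot: [-0.72, -3.057, -0.003]
force: [0.1, -0.6, -1.7]
width: 0.499
t 4.97 pos [0.4882 0.3313 0.1702] psi 63.48 tilt 0.12 w 0.499 F [ 0.1  -0.61 -1.72] q [-0.21  0.55 -0.69  1.71  0.39  1.03  0.07]
```

```bash
python3 -m crank '[[0,0,0.008,-0.02,0],[0,0,0.008,-0.03,0],[0,0,0,-0.03,0],[0,0,0,-0.02,0],[0,0,0,0,0],[0,0,0,0,0],[0,0,0,0,0],[0,0,0,0,0]]'
python3 - <<'E'
from h import *
s,m=st(); im=arm.get_image("top")[:,:,::-1].copy(); cv2.imwrite("pics/t2.png",cv2.resize(im[180:350,80:280],None,fx=3.5,fy=3.5))
c=arm.get_calibration("wrist"); im=arm.get_image("wrist")[:,:,::-1].copy(); cv2.imwrite("pics/w4.png",im)
for p in ([.5434,.3102,.106],[.434,.3663,.106],[.3786,.3931,.106]): print(proj(c,p).round(0))
E
```

```text
clock: 5.63
position: [0.4894, 0.3335, 0.1309]
ee_rot: [0.726, 3.056, 0.001]
force: [-0.5, -0.7, 0.1]
width: 0.499
t 5.63 pos [0.4894 0.3335 0.1309] psi 63.28 tilt 0.05 w 0.499 F [-0.54 -0.72  0.06] q [-0.24  0.59 -0.66  1.74  0.43  0.96  0.03]
[321. 398.]
[324. 148.]
[322. -24.]
```

View pics/t2.png

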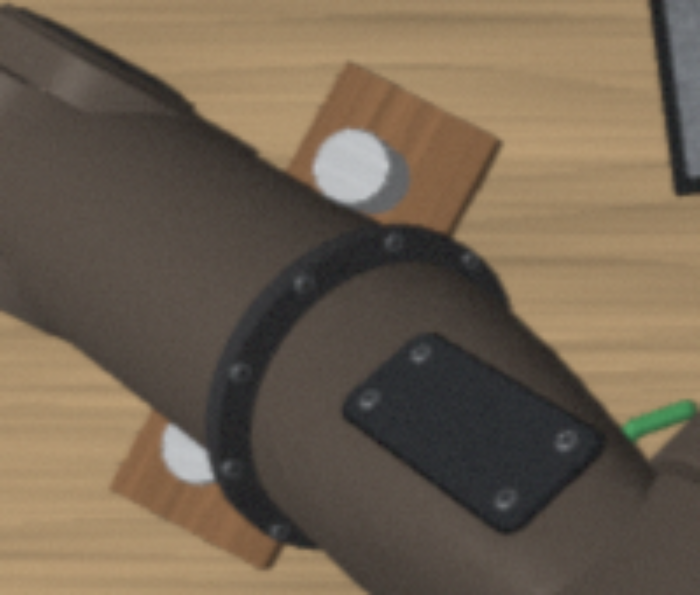

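View pics/w4.png

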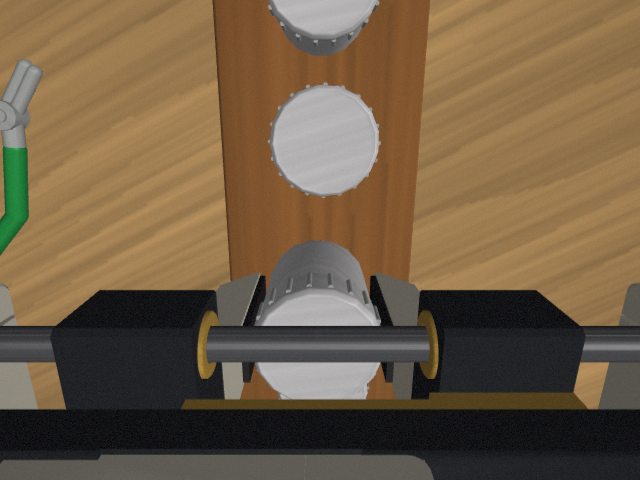

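The held tin at (318,345) is in line with row tin +31 at (324,140), and the neighbours are undisturbed. I'll compute the wrist-based target as a check.

```bash
python3 - <<'E'
from h import *
im=cv2.imread("pics/w4.png"); c=arm.get_calibration("wrist")
g=cv2.GaussianBlur(cv2.cvtColor(im,cv2.COLOR_BGR2GRAY),(5,5),1)
hsv=cv2.cvtColor(im,cv2.COLOR_BGR2HSV); m=((hsv[:,:,1]<40)&(hsv[:,:,2]>140)).astype(np.uint8); m[:70]=0;m[215:]=0
k=max(cv2.findContours(m,cv2.RETR_EXTERNAL,cv2.CHAIN_APPROX_NONE)[0],key=cv2.contourArea)
(u,v),r=cv2.minEnclosingCircle(k); print(u,v,r)
p=onz(c,u,v,.106); d=np.array([.892,-.451,0]); print(p.round(4),'gap_w',(p+.062*d).round(4),'tcp target',(p+.062*d-[-.0016,.0006,0]).round(4)); st()
E
```

```text
328.3175964355469 139.42620849609375 56.59126663208008
[0.4317 0.3695 0.106 ] gap_w [0.487  0.3415 0.106 ] tcp target [0.4886 0.3409 0.106 ]
t 5.73 pos [0.4893 0.3337 0.1309] psi 63.29 tilt 0.06 w 0.494 F [ 0.08 -0.33 -0.65] q [-0.24  0.59 -0.67  1.74  0.43  0.96  0.03]
```

The two estimates of the target agree within about 2 mm. I'll use (0.488,0.3395) and set the tin down.

```bash
python3 -m crank '[[0,-0.003,0.015,0,0],[0,0,0,-0.03,0],[0,0,0,-0.03,0],[0,0,0,-0.025,0],[0,0,0,-0.02,0],[0,0,0,-0.01,0],[0,0,0,-0.005,0],[0,0,0,0,0]]'
python3 - <<'E'
from h import *
st()
E
```

```text
clock: 6.4
position: [0.4874, 0.3395, 0.0819]
ee_rot: [-0.725, -3.056, 0.001]
force: [0.4, 0.6, -0.1]
width: 0.497
t 6.4 pos [0.4874 0.3395 0.0819] psi 63.32 tilt 0.06 w 0.497 F [ 0.44  0.65 -0.07] q [-0.27  0.65 -0.63  1.78  0.48  0.87 -0.02]
```

```bash
python3 -m crank '[[0,0,0,-0.002,0],[0,0,0,0,0],[0.8,0,0,0,0],[0.9,0,0,0,0],[0.9,0,0,0,0],[0.9,0,0,0,0],[0.9,0,0,0,0],[0.9,0,0,0,0]]'
python3 -m crank '[[0.9,0,0,0.03,0],[0.9,0,0,0.06,0],[0.9,0,0,0.09,0],[0.9,0,0,0.09,0],[0.9,0,0,0.06,0],[0.9,0,-0.05,0,-0.1],[0.9,0,-0.09,0,-0.11],[0.9,0,-0.09,0,-0.11]]'
python3 -m crank '[[0.7,0,-0.1,0,-0.115],[0.7,0,-0.1,0,-0.115],[0.7,0,-0.1,0,-0.115],[0.5,0,-0.1,0,-0.115],[0.5,0,-0.1,0,-0.115],[0.5,0,-0.1,0,-0.115],[0.5,0,-0.1,0,-0.115],[0.5,0,-0.1,0,-0.115]]'
python3 - <<'E'
from h import *
st(); im=arm.get_image("top")[:,:,::-1].copy(); cv2.imwrite("pics/t3f.png",im);cv2.imwrite("pics/t3.png",cv2.resize(im[180:350,80:280],None,fx=3.5,fy=3.5))
c=arm.get_calibration("top")
hsv=cv2.cvtColor(im,cv2.COLOR_BGR2HSV); lid=((hsv[:,:,1]<40)&(hsv[:,:,2]>120)).astype(np.uint8)
for x in comps(cv2.morphologyEx(lid,cv2.MORPH_OPEN,np.ones((5,5))),150):
    if x[0][0]<260: print(x,onz(c,*x[0],.106).round(4))
E
```

```text
clock: 7.07
position: [0.4878, 0.3397, 0.0816]
ee_rot: [0.725, 3.057, 0.0]
force: [-0.2, -0.9, 0.5]
width: 0.872
clock: 7.73
position: [0.4874, 0.2482, 0.215]
ee_rot: [1.228, 2.891, 0.004]
force: [0.7, -0.9, -0.3]
width: 0.9
clock: 8.4
position: [0.4875, -0.0739, 0.2147]
ee_rot: [2.43, 1.989, 0.002]
force: [1.7, -0.4, 0.4]
width: 0.502
t 8.4 pos [ 0.4875 -0.0739  0.2147] psi -11.4 tilt 0.09 w 0.502 F [ 1.66 -0.35  0.41] q [ 0.33  0.28 -0.35  1.9   0.11  0.98 -0.27]
((np.float64(75.9), np.float64(27.6)), [0, 0, 146, 64, 4569]) [0.985  0.5565 0.106 ]
((np.float64(166.4), np.float64(12.4)), [140, 0, 54, 28, 875]) [1.0211 0.3595 0.106 ]
((np.float64(236.5), np.float64(7.9)), [222, 0, 32, 17, 314]) [1.0321 0.2053 0.106 ]
((np.float64(217.2), np.float64(32.4)), [189, 3, 65, 61, 1379]) [0.9747 0.2462 0.106 ]
((np.float64(14.5), np.float64(54.7)), [0, 27, 44, 65, 1355]) [0.9219 0.6863 0.106 ]
((np.float64(256.5), np.float64(47.2)), [249, 39, 15, 15, 154]) [0.9406 0.1593 0.106 ]
((np.float64(52.4), np.float64(56.5)), [45, 49, 18, 14, 163]) [0.918  0.6034 0.106 ]
((np.float64(189.5), np.float64(111.8)), [166, 89, 48, 47, 1785]) [0.7936 0.3002 0.106 ]
((np.float64(180.0), np.float64(227.2)), [170, 217, 21, 21, 363]) [0.5431 0.3108 0.106 ]
((np.float64(164.9), np.float64(252.4)), [155, 242, 21, 22, 375]) [0.4901 0.3401 0.106 ]
((np.float64(151.1), np.float64(279.4)), [141, 269, 21, 22, 375]) [0.4341 0.3661 0.106 ]
((np.float64(136.9), np.float64(306.5)), [127, 296, 21, 22, 384]) [0.3786 0.3927 0.106 ]
```

View pics/t3.png

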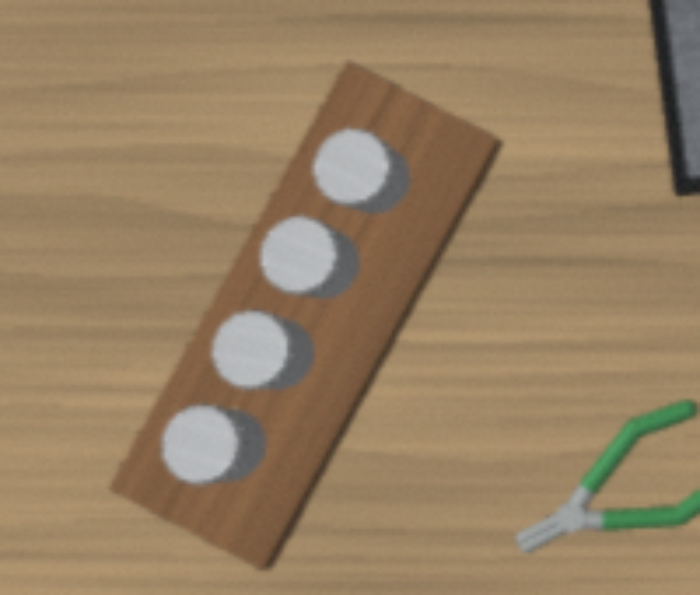

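The tin stands at (0.4901,0.3401), about 2 mm from the midpoint between its neighbours, and the other tins have not moved. Next is the dish: I'll hold its left ear with psi at about -92°, so the later turn of about +100° ends near neutral.

```bash
python3 -m crank '[[0.4,-0.008,-0.05,0,-0.115],[0.4,-0.008,-0.05,0,-0.115],[0.4,-0.008,-0.05,0,-0.115],[0.4,-0.008,-0.05,0,-0.115],[0.4,-0.008,-0.05,0,-0.115],[0.4,-0.008,-0.05,0,-0.115],[0.4,-0.008,-0.05,0,-0.115],[0.4,-0.008,-0.04,0,-0.115]]'
python3 -m crank '[[0.4,-0.008,0,0,-0.115],[0.4,-0.008,0,0,-0.115],[0.4,0,0,0,-0.115],[0.4,0,0,0,-0.035],[0.4,0,0,0,0],[0.4,0,0,0,0],[0.4,0,0,0,0],[0.4,0,0,0,0]]'
python3 - <<'E'
from h import *
st(); c=arm.get_calibration("wrist"); im=arm.get_image("wrist")[:,:,::-1].copy(); cv2.imwrite("pics/w5.png",im)
print(proj(c,[.457,-.305,.017]),proj(c,[.4575,-.2363,.058]),c["extrinsics"][:3,3])
E
```

```text
clock: 9.12
position: [0.4621, -0.2293, 0.2144]
ee_rot: [3.076, 0.637, 0.002]
force: [0.4, -0.1, -0.0]
width: 0.401
clock: 9.78
position: [0.4559, -0.2281, 0.2137]
ee_rot: [-3.141, -0.028, -0.0]
force: [-0.9, 0.2, 0.9]
width: 0.396
t 9.78 pos [ 0.4559 -0.2281  0.2137] psi -88.99 tilt 0.01 w 0.396 F [-0.86  0.16  0.87] q [ 0.38  0.28 -0.02  1.89  0.01  0.97 -1.2 ]
[407.28508818 204.5756271 ] [330.24933382 214.41638712] [ 0.53334796 -0.22487129  0.35276502]
```

View pics/w5.png

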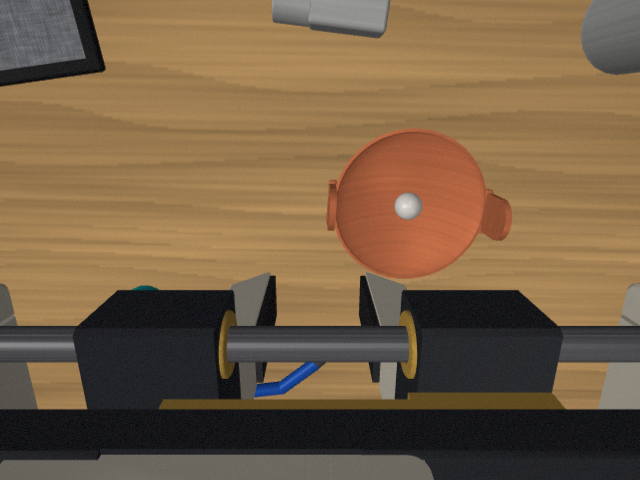

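```bash
python3 - <<'E'
from h import *
im=cv2.imread("pics/w5.png"); cv2.imwrite("pics/w5c.png",cv2.resize(im[120:290,315:525],None,fx=3.8,fy=3.5,interpolation=cv2.INTER_CUBIC))
c=arm.get_calibration("wrist")
hsv=cv2.cvtColor(im,cv2.COLOR_BGR2HSV); m=((hsv[:,:,0]<11)&(hsv[:,:,1]>130)&(hsv[:,:,2]>60)).astype(np.uint8); m[:125]=0;m[285:]=0;m[:,:320]=0;m[:,520:]=0
k=max(cv2.findContours(m,cv2.RETR_EXTERNAL,cv2.CHAIN_APPROX_NONE)[0],key=cv2.contourArea)[:,0,:]
for v in range(178,236,4):
    u=np.nonzero(m[v])[0]; u=u[u<345]; print(v,u.min() if len(u) else None,''.join('#' if x else '.' for x in m[v,324:346]))
# rim circle: contour points at 22mm away from ears
ps=np.array([onz(c,u,v,.022) for u,v in k if 345<u<475])
A=np.c_[2*ps[:,:2],np.ones(len(ps))]; b=(ps[:,:2]**2).sum(1); x=np.linalg.lstsq(A,b,rcond=None)[0]; print('rim centre',x[:2],np.sqrt(x[2]+x[:2]@x[:2]))
print('ball',onz(c,408,206.5,.017), 'earL',onz(c,331.5,205,.047),'earR top',onz(c,501,216,.055))
E
```

```text
178 339 ...............#######
182 329 .....#################
186 329 .....#################
190 329 .....#################
194 329 .....#################
198 328 ....##################
202 328 ....##################
206 328 ....##################
210 327 ...###################
214 327 ...###################
218 327 ...###################
222 327 ...###################
226 328 ....##################
230 332 ........#...##########
234 337 .............#########
rim centre [ 0.45571498 -0.3051134 ] 0.06560908469063036
ball [ 0.45519764 -0.30582198  0.017     ] earL [ 0.46236882 -0.23758582  0.047     ] earR top [ 0.45766394 -0.37002627  0.055     ]
```

View pics/w5c.png

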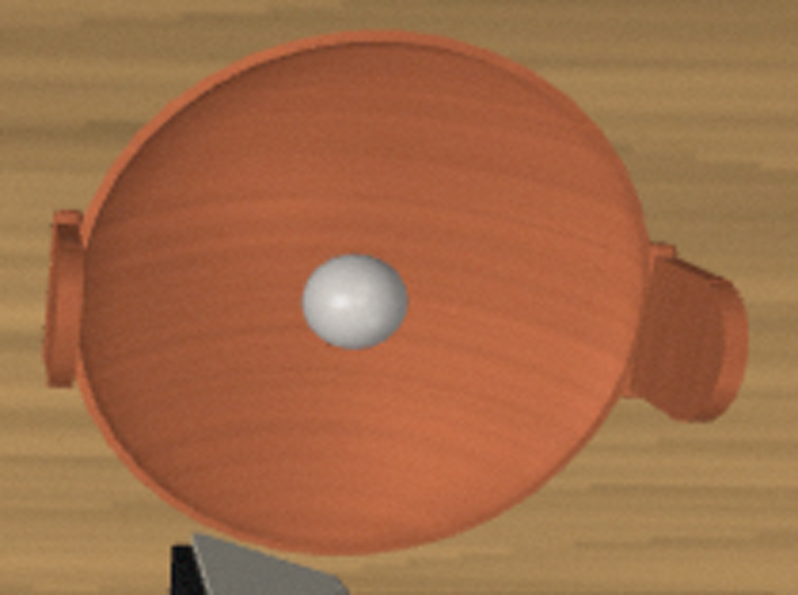

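```bash
python3 - <<'E'
from h import *
c=arm.get_calibration("wrist"); t=arm.get_calibration("top")
for n,(a,b) in {"wrist":(onz(c,329.5,205.7,.03),onz(c,484,211,.03)),"top":(onz(t,425+105/8,235+287/8,.042),onz(t,425+605/8,235+310/8,.042))}.items():
    d=b-a; print(n,a.round(4),b.round(4),np.linalg.norm(d[:2]),np.degrees(np.arctan2(d[1],d[0])))
E
```

```text
wrist [ 0.4578 -0.2366  0.03  ] [ 0.4554 -0.3672  0.03  ] 0.13059242423650455 -91.04098718049497
top [ 0.4575 -0.2383  0.042 ] [ 0.4516 -0.3744  0.042 ] 0.13621710339907092 -92.48527171880947
```

```bash
python3 -m crank '[[0.33,0.005,-0.0235,0,-0.047],[0.33,0,0,-0.04,0],[0.33,0,0,-0.07,0],[0.33,0,0,-0.07,0],[0.33,0,0,-0.05,0],[0.33,0,0,-0.03,0],[0.33,0,0,0,0],[0.33,0,0,0,0]]' 40
python3 - <<'E'
from h import *
st(); c=arm.get_calibration("wrist"); im=arm.get_image("wrist")[:,:,::-1].copy(); cv2.imwrite("pics/w6.png",im)
print(proj(c,[.4586,-.237,.055]))
E
```

```text
clock: 10.5
position: [0.4575, -0.2375, 0.1093]
ee_rot: [-3.141, 0.051, 0.002]
force: [-0.2, -0.8, -0.6]
width: 0.326
t 10.5 pos [ 0.4575 -0.2375  0.1093] psi -91.88 tilt 0.08 w 0.326 F [-0.18 -0.82 -0.58] q [ 0.39  0.42 -0.02  1.99  0.01  0.73 -1.24]
[319.64458544 263.07116973]
```

View pics/w6.png

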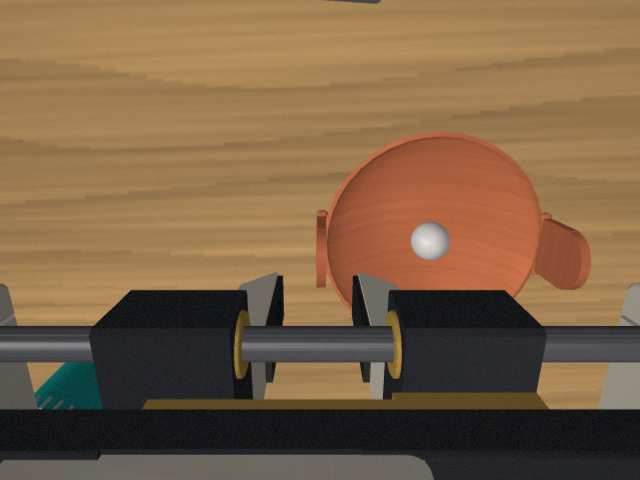

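The ear is edge-on at u≈321, the jaws are centred at u≈318, and the ball is at (430,241) in the middle of the dish. I'll shift 1.3 mm, descend and grip.

```bash
python3 -m crank '[[0.33,0,-0.003,-0.02,0],[0.33,0,0,-0.035,0],[0.33,0,0,-0.035,0],[0.33,0,0,-0.03,0],[0.33,0,0,-0.02,0],[0.33,0,0,-0.014,0],[0.33,0,0,-0.007,0],[0.33,0,0,0,0]]'
python3 - <<'E'
from h import *
st(); c=arm.get_calibration("wrist"); im=arm.get_image("wrist")[:,:,::-1].copy(); cv2.imwrite("pics/w7.png",im)
im=arm.get_image("scene")[:,:,::-1].copy(); cv2.imwrite("pics/s7.png",cv2.resize(im[100:280,120:360],None,fx=3.3,fy=3.3))
E
```

```text
clock: 11.22
position: [0.4578, -0.2389, 0.045]
ee_rot: [-3.141, 0.052, 0.0]
force: [0.3, -0.1, 0.6]
width: 0.331
t 11.22 pos [ 0.4578 -0.2389  0.045 ] psi -91.91 tilt 0.01 w 0.331 F [ 0.34 -0.13  0.63] q [ 0.39  0.52 -0.02  2.04  0.01  0.58 -1.24]
```

View pics/w7.png

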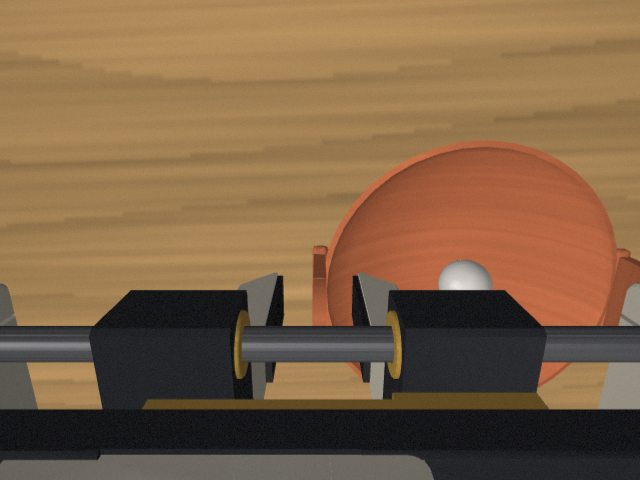

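View pics/s7.png

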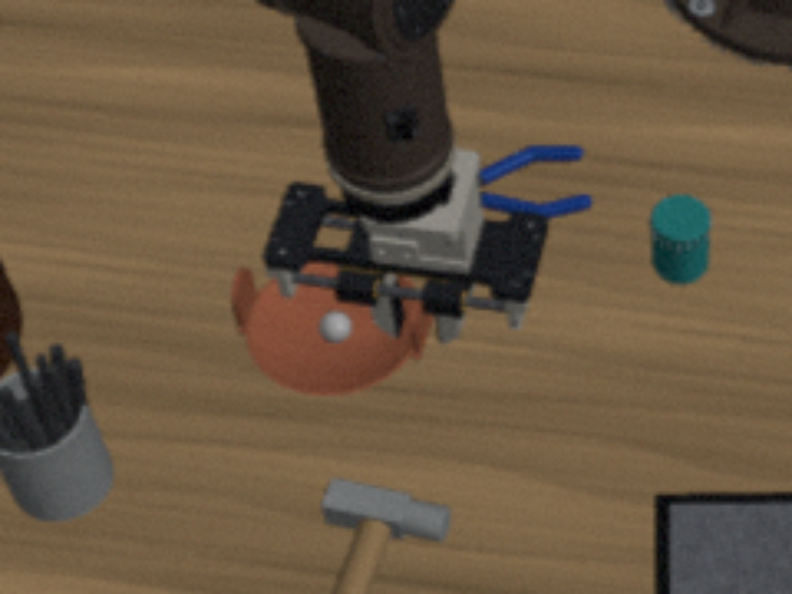

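The ear at (320,250+) lies between the fingers, one inside the dish and one outside. I'll close in small steps with a light force, then firm up.

```bash
python3 -m crank '[[0.27,0,0,0,0],[0.21,0,0,0,0],[0.16,0,0,0,0],[0.12,0,0,0,0],[0.09,0,0,0,0],[0.07,0,0,0,0],[0.05,0,0,0,0],[0.04,0,0,0,0]]' 6
python3 -m crank '[[0.02,0,0,0,0],[0,0,0,0,0],[0,0,0,0,0],[0,0,0,0,0],[0,0,0,0,0],[0,0,0,0,0],[0,0,0,0,0],[0,0,0,0,0]]' 20
python3 -m crank '[[0,0,0,0,0],[0,0,0,0,0],[0,0,0,0,0],[0,0,0,0,0],[0,0,0,0,0],[0,0,0,0,0],[0,0,0,0,0],[0,0,0,0,0]]' 45
python3 - <<'E'
from h import *
st(); im=arm.get_image("wrist")[:,:,::-1].copy(); cv2.imwrite("pics/w8.png",im)
E
```

```text
clock: 11.98
position: [0.4576, -0.2391, 0.0452]
ee_rot: [3.141, -0.053, -0.0]
force: [-1.0, -0.9, 0.6]
width: 0.053
clock: 12.65
position: [0.4577, -0.239, 0.0451]
ee_rot: [3.141, -0.052, -0.0]
force: [-1.4, -1.9, 2.0]
width: 0.052
clock: 13.32
position: [0.4578, -0.2389, 0.0451]
ee_rot: [3.141, -0.052, -0.0]
force: [-1.7, -1.8, 1.5]
width: 0.048
t 13.32 pos [ 0.4578 -0.2389  0.0451] psi -91.91 tilt 0.0 w 0.048 F [-1.73 -1.77  1.45] q [ 0.39  0.52 -0.02  2.04  0.01  0.58 -1.24]
```

View pics/w8.png

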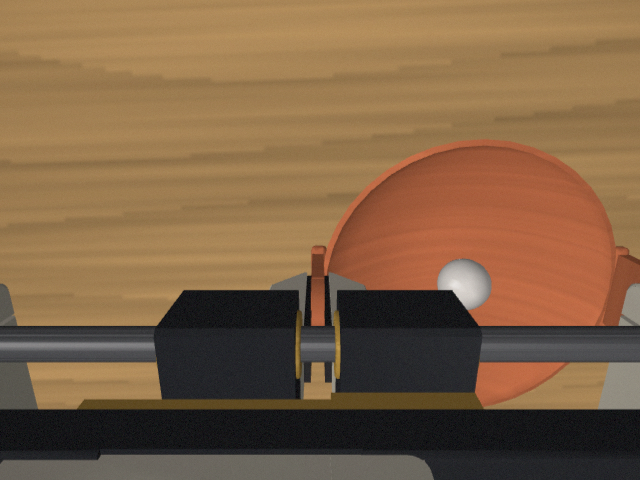

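The ear is gripped at about 4.5 mm opening and the ball at (464,284) is still centred. Lifting gently.

```bash
python3 -m crank '[[0,0,0,0.002,0],[0,0,0,0.004,0],[0,0,0,0.006,0],[0,0,0,0.008,0],[0,0,0,0.01,0],[0,0,0,0.012,0],[0,0,0,0.014,0],[0,0,0,0.014,0]]' 45
python3 -m crank '[[0,0,0,0.014,0],[0,0,0,0.014,0],[0,0,0,0.014,0],[0,0,0,0.012,0],[0,0,0,0.01,0],[0,0,0,0.008,0],[0,0,0,0.005,0],[0,0,0,0.003,0]]'
python3 - <<'E'
from h import *
st(); im=arm.get_image("wrist")[:,:,::-1].copy(); cv2.imwrite("pics/w9.png",im)
E
```

```text
clock: 14.03
position: [0.4579, -0.2389, 0.0738]
ee_rot: [3.141, -0.052, 0.0]
force: [0.3, 0.7, -1.6]
width: 0.051
clock: 14.7
position: [0.4578, -0.2389, 0.1054]
ee_rot: [3.141, -0.052, 0.0]
force: [-0.3, -0.4, -2.2]
width: 0.047
t 14.7 pos [ 0.4578 -0.2389  0.1054] psi -91.91 tilt 0.01 w 0.047 F [-0.32 -0.38 -2.23] q [ 0.39  0.43 -0.01  1.99  0.01  0.72 -1.24]
```

View pics/w9.png

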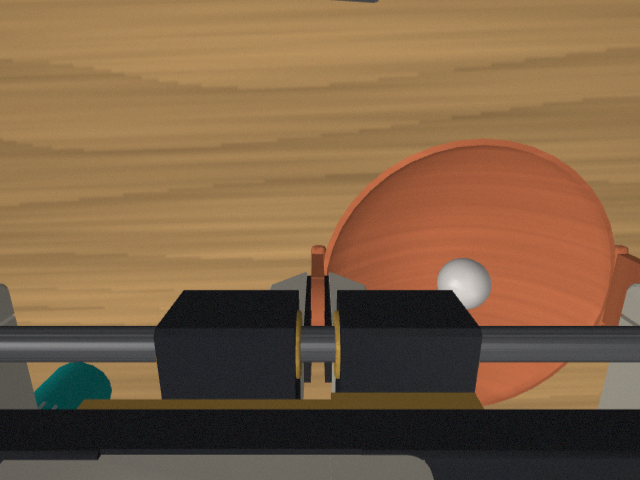

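The dish is clear and level, with the ball steady at (464,284). Now a slow combined turn of +100° and carry to the pad, ramping up, cruising and ramping down.

```bash
python3 -m crank '[[0,0.0006,0.0015,0.0003,0.0037],[0,0.0011,0.0031,0.0005,0.0073],[0,0.0017,0.0046,0.0008,0.011],[0,0.0023,0.0062,0.001,0.0147],[0,0.0029,0.0077,0.0013,0.0183],[0,0.0035,0.0092,0.0016,0.022],[0,0.004,0.0108,0.0018,0.0256],[0,0.0046,0.0123,0.0021,0.0293]]' 45
python3 -m crank '[[0,0.0046,0.0123,0.0021,0.0293],[0,0.0046,0.0123,0.0021,0.0293],[0,0.0046,0.0123,0.0021,0.0293],[0,0.0046,0.0123,0.0021,0.0293],[0,0.0046,0.0123,0.0021,0.0293],[0,0.0046,0.0123,0.0021,0.0293],[0,0.0046,0.0123,0.0021,0.0293],[0,0.0046,0.0123,0.0021,0.0293]]'
python3 -m crank '[[0,0.0046,0.0123,0.0021,0.0293],[0,0.0046,0.0123,0.0021,0.0293],[0,0.0046,0.0123,0.0021,0.0293],[0,0.0046,0.0123,0.0021,0.0293],[0,0.0046,0.0123,0.0021,0.0293],[0,0.0046,0.0123,0.0021,0.0293],[0,0.0046,0.0123,0.0021,0.0293],[0,0.0046,0.0123,0.0021,0.0293]]'
python3 - <<'E'
from h import *
st(); im=arm.get_image("wrist")[:,:,::-1].copy(); cv2.imwrite("pics/w10.png",im)
E
```

```text
clock: 15.42
position: [0.4663, -0.2162, 0.1089]
ee_rot: [3.137, 0.169, -0.0]
force: [0.4, 0.5, -2.9]
width: 0.055
clock: 16.08
position: [0.481, -0.1768, 0.1157]
ee_rot: [3.093, 0.552, -0.0]
force: [0.2, -0.1, -2.4]
width: 0.054
clock: 16.75
position: [0.4957, -0.1375, 0.1224]
ee_rot: [3.002, 0.927, -0.0]
force: [-0.1, -0.8, -1.8]
width: 0.052
t 16.75 pos [ 0.4957 -0.1375  0.1224] psi -55.69 tilt 0.0 w 0.052 F [-0.1  -0.79 -1.84] q [ 0.32  0.41 -0.19  1.97  0.11  0.77 -0.91]
```

View pics/w10.png

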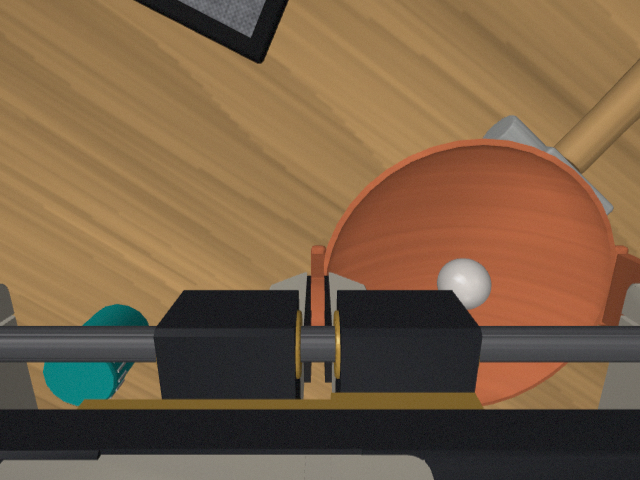

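The ball is still at (464,284), so it has not moved, and the hammer passes well below the dish. Continuing.

```bash
for i in 1; do :; done
python3 -m crank '[[0,0.0046,0.0123,0.0021,0.0293],[0,0.0046,0.0123,0.0021,0.0293],[0,0.0046,0.0123,0.0021,0.0293],[0,0.0046,0.0123,0.0021,0.0293],[0,0.0046,0.0123,0.0021,0.0293],[0,0.0046,0.0123,0.0021,0.0293],[0,0.0046,0.0123,0.0021,0.0293],[0,0.0046,0.0123,0.0021,0.0293]]'
python3 -m crank '[[0,0.0046,0.0123,0.0021,0.0293],[0,0.0046,0.0123,0.0021,0.0293],[0,0.0046,0.0123,0.0021,0.0293],[0,0.0046,0.0123,0.0021,0.0293],[0,0.0046,0.0123,0.0021,0.0293],[0,0.0046,0.0123,0.0021,0.0293],[0,0.0046,0.0123,0.0021,0.0293],[0,0.0046,0.0123,0.0021,0.0293]]'
python3 -m crank '[[0,0.0046,0.0123,0.0021,0.0293],[0,0.0046,0.0123,0.0021,0.0293],[0,0.0046,0.0123,0.0021,0.0293],[0,0.0046,0.0123,0.0021,0.0293],[0,0.0046,0.0123,0.0021,0.0293],[0,0.0046,0.0123,0.0021,0.0293],[0,0.0046,0.0123,0.0021,0.0293],[0,0.0046,0.0123,0.0021,0.0293]]'
python3 - <<'E'
from h import *
st()
E
```

```text
clock: 17.47
position: [0.5104, -0.0981, 0.1291]
ee_rot: [2.866, 1.287, -0.0]
force: [-0.5, 0.7, -1.6]
width: 0.053
clock: 18.13
position: [0.5251, -0.0588, 0.1359]
ee_rot: [2.687, 1.628, -0.0]
force: [-0.6, 0.8, -3.2]
width: 0.052
clock: 18.8
position: [0.5399, -0.0195, 0.1426]
ee_rot: [2.467, 1.945, 0.0]
force: [-0.0, -0.2, -2.5]
width: 0.053
t 18.8 pos [ 0.5399 -0.0195  0.1426] psi -13.5 tilt 0.0 w 0.053 F [-0.02 -0.2  -2.54] q [ 0.23  0.44 -0.4   1.88  0.22  0.87 -0.51]
```

```bash

python3 -m crank '[[0,0.0046,0.0123,0.0021,0.0293],[0,0.0046,0.0123,0.0021,0.0293],[0,0.0046,0.0123,0.0021,0.0293],[0,0.0046,0.0123,0.0021,0.0293],[0,0.0046,0.0123,0.0021,0.0293],[0,0.0046,0.0123,0.0021,0.0293],[0,0.0046,0.0123,0.0021,0.0293],[0,0.0046,0.0123,0.0021,0.0293]]'
python3 -m crank '[[0,0.0046,0.0123,0.0021,0.0293],[0,0.0041,0.011,0.0019,0.0264],[0,0.0037,0.0098,0.0017,0.0234],[0,0.0032,0.0086,0.0015,0.0205],[0,0.0025,0.0068,0.0012,0.0161],[0,0.0018,0.0049,0.0008,0.0117],[0,0.0012,0.0031,0.0005,0.0073],[0,0.0005,0.0012,0.0002,0.0029]]'
python3 -m crank '[[0,0,0,0,0],[0,0,0,0,0],[0,0,0,0,0],[0,0,0,0,0],[0,0,0,0,0],[0,0,0,0,0],[0,0,0,0,0],[0,0,0,0,0]]'
python3 - <<'E'
from h import *
st()
for n in ("top","scene","wrist"): cv2.imwrite(f"pics/{n}11.png",arm.get_image(n)[:,:,::-1])
E
```

```text
clock: 19.47
position: [0.5546, 0.0199, 0.1493]
ee_rot: [2.21, 2.232, 0.0]
force: [0.3, -0.7, -2.6]
width: 0.045
clock: 20.13
position: [0.5631, 0.0426, 0.1532]
ee_rot: [2.047, 2.383, 0.0]
force: [-0.7, 0.5, -2.6]
width: 0.056
clock: 20.8
position: [0.5631, 0.0425, 0.1532]
ee_rot: [2.048, 2.383, 0.0]
force: [-0.4, 0.4, -3.1]
width: 0.05
t 20.8 pos [0.5631 0.0425 0.1532] psi 8.65 tilt 0.01 w 0.05 F [-0.39  0.42 -3.14] q [ 0.19  0.48 -0.5   1.8   0.28  0.93 -0.28]
```

View pics/top11.png

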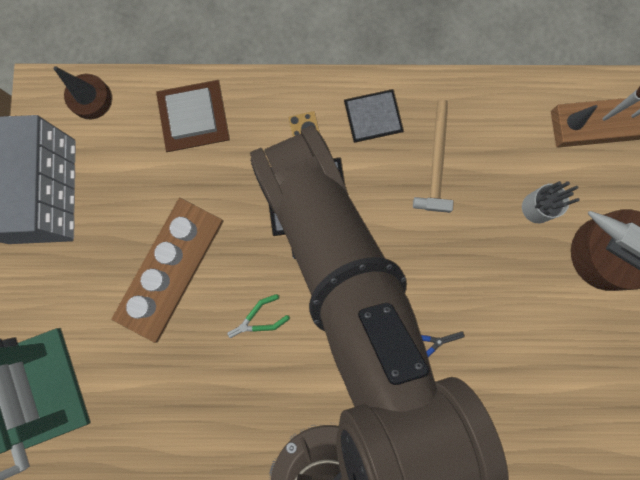

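View pics/scene11.png

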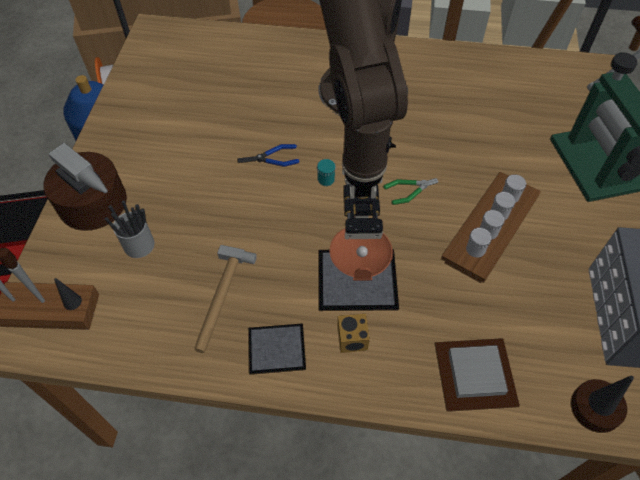

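View pics/wrist11.png

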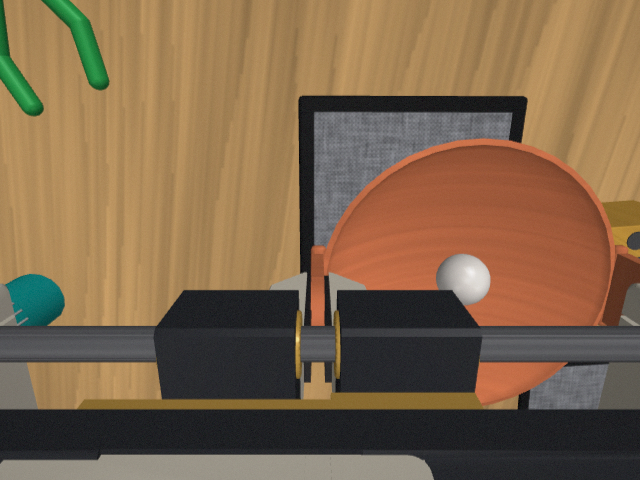

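Scene view: the dish hangs over the large pad, with the ball at (363,252) and the free ear at (363,275) pointing to the customer's side. In the wrist view the pad edges are square to the dish. A last numeric check follows.

```bash
python3 - <<'E'
from h import *
c=arm.get_calibration("scene"); w=arm.get_calibration("wrist"); im=cv2.imread("pics/scene11.png"); hsv=cv2.cvtColor(im,cv2.COLOR_BGR2HSV)
m=(hsv[:,:,1]<60)&(hsv[:,:,2]>130); m[:243]=0;m[262:]=0;m[:,:352]=0;m[:,375:]=0
for x in comps(m,20): print('ball px',x,onz(c,*x[0],.125).round(4))
b=onz(w,463,279.5,.125); print('ball wrist',b.round(4))
a=(onz(c,317.5,249.5,.008)+onz(c,396,249.5,.008)+onz(c,398.5,307,.008)+onz(c,319.5,309,.008))/4; print('pad scene',a.round(4))
P=[onz(w,u,v,.008) for u,v in ((300,97),(526,97))]; d=P[1]-P[0]; print('pad x angle',np.degrees(np.arctan2(d[1],d[0])),'len',np.linalg.norm(d),'pad c', (sum(P)/2-.09*np.array([-d[1],d[0],0])/np.linalg.norm(d)).round(4))
s,mm=st(); print('dish est', (s['position'][:2]+.067*mm[:2,1]).round(4))
E
```

```text
ball px ((np.float64(363.6), np.float64(250.4)), [360, 247, 8, 8, 46]) [0.6254 0.0586 0.125 ]
ball wrist [0.6289 0.0577 0.125 ]
pad scene [0.627  0.0517 0.008 ]
pad x angle 8.644795935702662 len 0.15483054276092445 pad c [0.6282 0.0512 0.008 ]
t 20.95 pos [0.563  0.0425 0.1532] psi 8.65 tilt 0.0 w 0.049 F [ 0.1   0.1  -2.05] q [ 0.19  0.48 -0.5   1.8   0.28  0.93 -0.28]
dish est [0.6293 0.0526]
```

```bash

python3 -m crank '[[0,0,0,0,0],[0,0,0,0,0],[0,0,0,0,0],[0,0,0,0,0],[0,0,0,0,0],[0,0,0,0,0],[0,0,0,0,0],[0,0,0,0,0]]'
python3 -m crank '[[0,0,0,0,0],[0,0,0,0,0],[0,0,0,0,0],[0,0,0,0,0],[0,0,0,0,0],[0,0,0,0,0],[0,0,0,0,0],[0,0,0,0,0]]'
python3 - <<'E'
from h import *
st(); w=arm.get_calibration("wrist")
for i in range(4):
    im=arm.get_image("wrist")[:,:,::-1].copy(); hsv=cv2.cvtColor(im,cv2.COLOR_BGR2HSV)
    m=(hsv[:,:,1]<60)&(hsv[:,:,2]>120); m[:240]=0;m[320:]=0;m[:,:420]=0;m[:,510:]=0
    print([x[0] for x in comps(m,300)])
E
```

```text
clock: 21.62
position: [0.563, 0.0425, 0.1532]
ee_rot: [-2.048, -2.383, 0.0]
force: [-0.5, 0.3, -2.6]
width: 0.05
clock: 22.28
position: [0.563, 0.0425, 0.1532]
ee_rot: [2.048, 2.383, 0.0]
force: [-0.1, -1.0, -2.6]
width: 0.049
t 22.28 pos [0.563  0.0425 0.1532] psi 8.65 tilt 0.0 w 0.049 F [-0.08 -1.03 -2.56] q [ 0.19  0.48 -0.5   1.8   0.28  0.93 -0.28]
[(np.float64(465.8), np.float64(277.9))]
[(np.float64(465.7), np.float64(277.9))]
[(np.float64(465.7), np.float64(277.9))]
[(np.float64(465.7), np.float64(277.8))]
```

```bash
python3 - <<'E'
from h import *
print(arm.sign_off())
E
```

```text
the job is handed in; nothing more can be done
None
```

I put the tin in the gap, and handed the job in at about 22.5 s with the dish held level over the large pad. The free ear points to the customer's side; `sign_off` gives no verdict.

- **Tin:** it stands free in the row, about 2 mm from the midpoint of the gap (top view). The row tins are within 1 mm of where they started, and the bench tools look unmoved in the last pictures.
- **Dish:** I held it by its left ear, with its opening steady at about 4.5 mm under a 45 N grip. I lifted it straight up by 60 mm, then turned it about 100° while carrying it to the pad.
- **Final pose:** my estimate of the dish centre is (0.629, 0.053), against a pad centre measured at (0.627–0.630, 0.051–0.052). It is about 100 mm above the pad, and its heading matches the pad's x axis within about 1°.
- **Ball:** it lay still in the last four pictures. My estimates put it up to about 7 mm from the dish centre, part of which is camera calibration error.
- **Disagreements:** the wrist camera was off by about 2–3 mm (5–8 px) from the top view throughout. The two views differed by about 1.4° on the dish's first heading. Both were well inside the tolerances.

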